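# Push the cup-holder insert home in the drilling corner

### The arm

A 6-joint arm with a two-finger parallel gripper is mounted at the origin on the work surface. World frame = base frame: x ahead of the robot, y to its left, z up, the work surface at z = 0. Lengths are in mm, angles in rad, forces in N, time in s.
With the tool pointing down it reaches from about 350 to 850 mm from the base axis. Payload 8.1 kg.
Tool frame: the origin (TCP) lies midway between the tips of the shut fingers; the grasp point (between the pads) lies 19 mm behind it (manip.tcp_to_grasp is the distance from the TCP to the grasp point, in mm); z points along the fingers, y is the direction in which the jaws open and shut (so a half turn about z gives the same grasp; the last joint's range is limited). The gripper opens to 85 mm and grips with 20 to 120 N. Pads are 22 mm wide; open, the fingers measure 114 mm over their backs; the gripper's body (76 mm by 85 mm) begins 54 mm behind the grasp point. The pads swing forward as they close: fully open they stand 13 mm farther back than shut.
Start: joints at [1.021, 0.13, 1.488, -0, 1.523, -0.085], TCP at [268.927, 536.362, 231.292] pointing down, gripper open.
Joint ranges: [-2.96, 2.96], [-0.89, 2.26], [0.02, 2.5], [-1.34, 4.48], [0, 2.73], [-2.66, 2.66]. Speed limits (rad/s): [2.39, 2.39, 2.79, 3.14, 3.14, 3.14].

### API

Orientations are given as a rotation vector (axis times angle).
In Python, from plant import read_state, camera, job, manip gives the robot as it stands. The module is installed in compiled form; this text tells all that it offers.
- The arm moves only by the shell command python3 -m creep 'ROWS'. ROWS is JSON, a list of rows, each a list of 3 entries, a list of its own where there are three numbers: the shift along the world's x, y, z in cm, then the turn about the world's z in rad, then the finger opening in cm, from 0 to 8.54. A call has 1 to 12 rows; each row shifts and turns the pose as measured when the row begins; what a row does not reach is not made up. A row lasts 1/8 s, in which the tool goes at most 62.5 mm and 10.7 degrees, less where a joint would pass 70% of its speed; a pose out of reach is approached as far as the arm can. A call with a gripper value outside its range is refused whole. The fingers move at their own pace and stop on an object; the grip force is fixed at half the most. Time passes only in rows, so rows that do not move let the fingers close. It gives the time, the measured TCP pose, the force and the opening at its end, in the units of the state.
- read_state(): the state, without advancing time (a new reading comes with each control period).
- camera(name): name is "scene" or "top" or "wrist"; returns a dict with "pixels" (384x512x3 uint8, red, green, blue), "z_map" (384x512 float32, mm along the optical axis (not along the pixel's ray), 0 where there is no reading), "fovy" (degrees; the focal length in pixels is half the picture's height over the tangent of half this angle, whatever the lens; pixels are square), "cx", "cy" (the principal point, pixels), "R" (3x3) and "t" (3): a world point X has camera coordinates R X + t; the wrist camera has in their place "mount" (4x4, takes a point from camera to tool coordinates, whose origin is the TCP and whose axes are the flange's). Camera axes: x right, y down, z forward; pixel columns grow to the right and rows downward; lengths in mm; the calibration is good to about 2 mm. The wrist camera is an equidistant fisheye: a pixel r from the principal point sees the ray r / f radians off the axis. A picture is of the moment at which its call begins: read the wrist's pose just before it.
- job.hand_in(): hands the job in, once; it reports no verdict.
The state is a dict: "time": time; "joint_pos": joint angles; "qvel": joint speeds; "joint_efforts": joint torques, N m; "ee_pos": TCP position; "orientation": TCP orientation; "ft_force": force on the tool from outside, world axes, zero at the start; "wrist_torque": the same for the moment, N m; "opening": opening from 0.0 (shut) to 1.0 (fully open).
Only numpy, scipy, OpenCV 4.12 (cv2) and the standard library are available. Lean on these libraries where they do the work, as an engineer would, in place of code of your own. Each camera call takes 0.05 s, during which the arm holds its last target.

### The job

Get the black cup-holder insert (the oblong one with two round cups) ready for drilling: push it along the table with the fingers, without gripping or lifting it, until its long side is flush along the long aluminium fence and its end is home against the end stop. Leave it there, square in the corner, and leave the coin tray and everything else where they are.

Things in the scene. Friction and masses are not known exactly. Their poses are not given: they have to be found in the camera images.
- insert: loose black plastic cup-holder insert, an upright-sided oblong block 100 (its x) by 170 (its y) by 50 mm high with two open round cups 68 mm across, 44 mm deep, side by side along y; 0.24 to 0.45 kg. Origin: centre of its underside. Starts clear of fence and stop, up to 30 degrees out of line with the fence. Symmetrical: either way round is right.
- fence: fixed straight aluminium angle at the far side of the work, 32 mm high, up to 8 degrees askew. Origin: on the table, in its upright front face (towards the robot). Its y runs along the face (from -340 to +230 mm), its x points away from the robot, so the work lies at negative x. Upright 5 mm thick; a 4 mm foot reaches 33 mm behind the face. The lane along the face is free up to the stop.
- end_stop: fixed aluminium bar at right angles to the fence near its left end, axes parallel to the fence's; reaches 100 mm from the fence face towards the robot, 22 mm thick, 30 mm high. Origin: on the table, in the corner where its working face (looking to -y) meets the fence face. Home, the insert's centre is 50 mm in front of the fence face and 85 mm to the -y side of this origin.
- coin_tray: bystander: loose black plastic coin tray, a square open box 100 by 100 by 50 mm high with four square compartments; it stands beside the insert, left or right of it by chance. Origin: centre of its underside.
- spring_pin: bystander: steel hinge pin 150 mm long with two coil springs on it, 24 mm thick, lying along its x to the left of the work. Origin: under its middle.
- hinge_bracket: bystander: steel U-shaped bracket 80 by 60 by 35 mm high, left of the work. Origin: centre of its underside.
- screw_jar: bystander: clear jar with a steel lid, 64 mm across, 75 mm high, right of the work towards the robot. Origin: centre of its underside.
- screwdriver: bystander: screwdriver 200 mm long lying on the table right of the work. Origin: on the table, under the middle of the tool, which lies along its x.
- socket: bystander: upright steel deep socket, 26 mm across, 63 mm high, left of the insert and tray, towards the robot. Origin: centre of its underside.
- tape_roll: bystander: roll of tape lying flat, 60 mm across, 19 mm high, on the robot's side between insert and tray. Origin: centre of its underside.

How it is judged (in metres and radians):
At the end, for the whole second after the job is handed in: The insert stands flat and at rest in the corner: gap to the fence and gap to the end stop each under 3.5 mm (measured at its centre lines), in line with the fence within 0.035 rad (2 degrees) (x of insert in the frame of fence between -0.0535 and -0.045 m and y of insert in the frame of end_stop between -0.0885 and -0.08 m and angle between the x axis of insert and the x axis of fence, either way round below 0.035 rad and height (world z) of insert below 0.004 m and angle between insert's own z axis and vertical below 0.03 rad and linear speed of insert below 0.01 m/s); the robot touches nothing.
It fails at once if the insert is lifted off the table (more than 8 mm) or tipped (more than 0.15 rad) (height (world z) of insert above 0.008 m or angle between insert's own z axis and vertical above 0.15 rad).
It fails at once if a bystander is disturbed (moved more than 20 mm) (distance of any of coin_tray, spring_pin, hinge_bracket, screw_jar, screwdriver, socket, tape_roll from where it was at the start of the episode above 0.02 m).
It also fails if it takes over 48 s, if anything falls off the work surface, if the arm or the gripper's body presses on something with over 40 N, if the wrist force passes 120 N, or if a joint passes its speed limit or range.

## Working session

There is one attempt and no reset: what is moved stays moved. The work goes in short steps, Python scripts to look and compute and a shell command to move; the robot and the scene stay as the last step left them, time stands still between calls to the robot, and variables do not carry over. Pictures are saved under pics/ and viewed, and the job is handed in when it is done.

```bash
mkdir -p pics; cat > h.py <<'E'
import numpy as np, cv2
from plant import read_state, camera
def shot(n,f):
    c=camera(n); cv2.imwrite('pics/'+f,cv2.cvtColor(c['pixels'],cv2.COLOR_RGB2BGR))
    np.savez('pics/'+f[:-4]+'.npz',**{k:v for k,v in c.items()}); return c
def world(c):
    f=192/np.tan(np.radians(float(c['fovy']))/2)
    z=c['z_map'].astype(float); v,u=np.mgrid[0:384,0:512]
    P=np.stack([(u-c['cx'])/f*z,(v-c['cy'])/f*z,z],-1)
    return (P-np.array(c['t']).ravel())@np.array(c['R'])
E
python3 - <<'E'
from h import *
for n in ['top','scene']:
    c=shot(n,n+'1.png'); print(n,c['fovy'],c['cx'],c['cy'],c['t'])
    im=cv2.imread('pics/'+n+'1.png'); cv2.imwrite('pics/'+n+'1b.png',cv2.resize(im,(800,600),interpolation=cv2.INTER_CUBIC))
print(read_state())
E
```

```text
top 42.251203748296184 265.9376604941784 184.1432307221034 [ -27.70427793  545.62771014 1229.90285938]
scene 51.931027207885435 254.16161176439087 188.78485446765958 [ 201.40661973 -363.26215997 1392.45485802]
{'time': 0.1, 'joint_pos': array([ 1.02061022e+00,  1.31069246e-01,  1.48915932e+00,  5.25201812e-07,
        1.52301444e+00, -8.54093618e-02]), 'qvel': array([-0.00044923, -0.00231834, -0.00108322,  0.00139135, -0.0003828 ,
        0.00090962]), 'joint_efforts': array([ 1.40010252e-03, -5.70958507e+01, -5.01938474e+01, -1.06174934e-04,
        8.32621678e-03,  5.01631496e-05]), 'ee_pos': array([268.66052229, 535.93946095, 230.36520683]), 'orientation': array([-7.23397098e-01, -3.05664063e+00,  2.46189070e-03]), 'ft_force': array([-0.49590614, -0.25130874, -0.14416423]), 'wrist_torque': array([-0.02465398, -0.03927294,  0.00431703]), 'opening': 0.9961505728631592}
```

View pics/top1b.png

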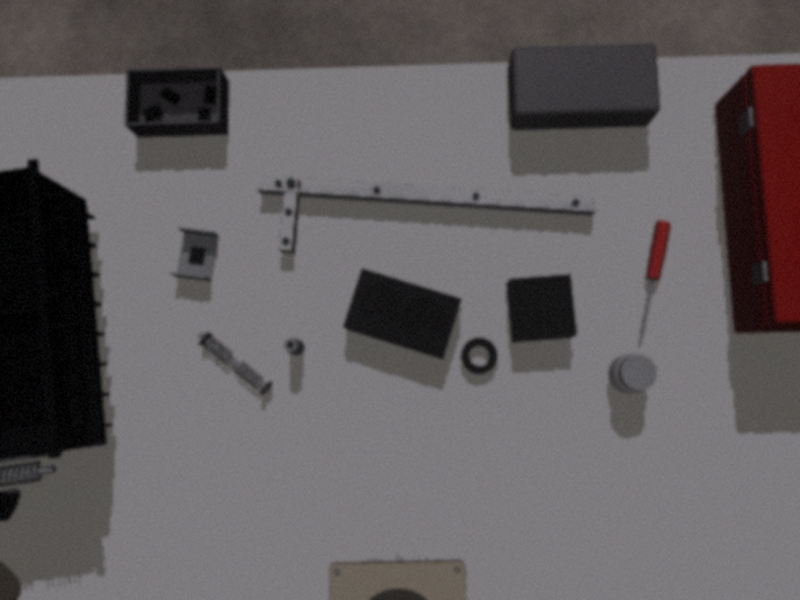

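View pics/scene1b.png

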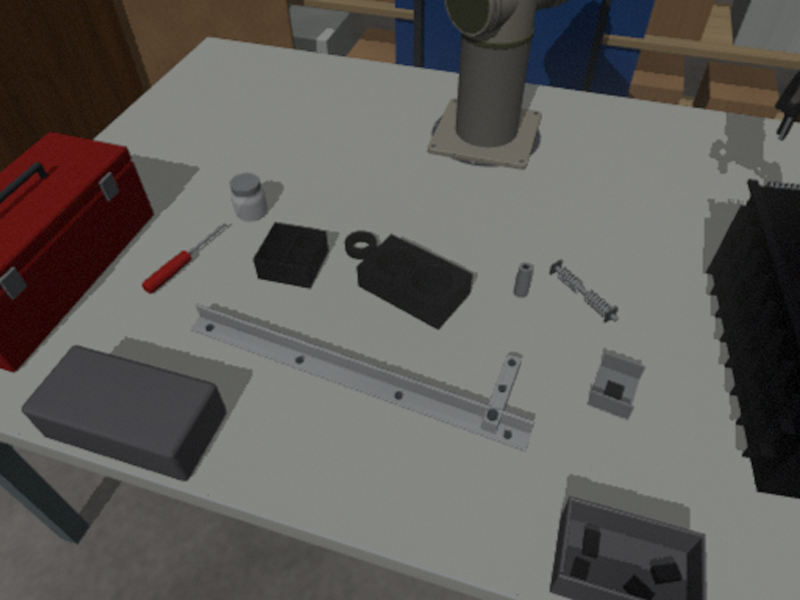

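The top view shows the insert at about (402,313) in the 800x600 enlargement. The tray is to its right at (541,308), with the tape roll between them at (479,355), close to the insert's lower right corner. The stop is at (289,220), and the fence runs from (260,190) to (594,210). Next I'll measure these from the depth map.

```bash
python3 - <<'E'
from h import *
c=dict(np.load('pics/top1.npz')); W=world(c); px=c['pixels'].astype(int)
s=512/800
def at(u,v):
    return W[int(v*s),int(u*s)].round(0)
for n,p in dict(ins=(402,313),tray=(541,308),table=(400,450),tape=(463,357),sock=(293,345),stop=(288,212),hand=(20,470)).items(): print(n,at(*p))
z=W[...,2]; ok=c['z_map']>0
def comp(seed,lo,hi):
    m=((z>lo)&(z<hi)&ok).astype(np.uint8)
    m=cv2.morphologyEx(m,cv2.MORPH_OPEN,np.ones((2,2),np.uint8))
    n,l=cv2.connectedComponents(m,connectivity=4); k=l[int(seed[1]*s),int(seed[0]*s)]
    return W[(l==k)] if k else None
for n,sd,lo,hi in [('insert',(365,285),44,58),('tray',(512,283),42,58),('tape',(463,357),12,30),('sock',(293,345),50,75),('stop',(288,220),20,40),('pin',(240,370),8,40)]:
    P=comp(sd,lo,hi)
    if P is None: print(n,'none');continue
    r=cv2.minAreaRect(P[:,:2].astype(np.float32)); print(n,len(P),np.round(r[0],1),np.round(r[1],1),round(r[2],2),'z',np.median(P[:,2]).round(1)); print(cv2.boxPoints(r).round(0).tolist())
# fence
m=(z>22)&(z<40)&ok&(W[...,0]>560)&(W[...,0]<720)&(W[...,1]>-320)&(W[...,1]<300)
P=W[m]; print(len(P),P.min(0),P.max(0))
# fence front face by column: min x for z>25
ys=np.arange(-270,270,30)
for y in ys:
    q=P[abs(P[:,1]-y)<6]
    if len(q): print(y,q[:,0].min().round(1),np.median(q[:,0]).round(1),q[:,0].max().round(1))
E
```

```text
ins [503. -19.  50.]
tray [ 505. -244.   46.]
table [283.  -9.  -3.]
tape [ 432. -116.   19.]
sock [456. 156.  64.]
stop [683. 170.  30.]
hand [279. 535. 160.]
insert 1536 [469.9  -8.3] [172.4 179.5] 71.25 z 49.5
[[357.0, -61.0], [527.0, -119.0], [583.0, 44.0], [413.0, 102.0]]
tray 4 [ 550.6 -200.2] [0.2 4.7] 6.52 z 34.6
[[550.0, -198.0], [551.0, -202.0], [551.0, -202.0], [550.0, -198.0]]
tape 291 [ 430.1 -144.4] [56.2 60.1] 42.69 z 18.0
[[389.0, -141.0], [430.0, -186.0], [471.0, -147.0], [430.0, -103.0]]
sock 67 [452.4 159.8] [18.3 18.8] 88.55 z 62.2
[[443.0, 151.0], [462.0, 150.0], [462.0, 169.0], [443.0, 169.0]]
stop 1008 [669.7 -39.3] [455.9 430. ] 47.31 z 28.1
[[357.0, -61.0], [673.0, -353.0], [982.0, -18.0], [666.0, 274.0]]
pin 283 [387.6 139.7] [399.9  70.5] 71.39 z 16.1
[[290.0, -39.0], [357.0, -61.0], [485.0, 318.0], [418.0, 340.0]]
874 [ 614.52805051 -318.98068249   22.00887486] [719.95618497 298.92439296  38.89076011]
-270 672.8 674.6 678.1
-240 674.6 677.3 681.1
-210 677.9 680.7 684.4
-180 680.9 682.5 686.4
-150 683.6 686.1 689.7
-120 686.9 689.9 693.5
-90 688.8 691.9 697.5
-60 693.5 694.9 697.6
-30 695.1 697.7 701.1
0 699.3 700.6 704.1
30 701.3 703.5 707.1
60 704.7 706.2 709.4
90 707.6 709.5 712.8
120 710.5 713.0 716.1
150 713.1 714.7 719.3
180 616.1 658.2 719.9
210 719.5 719.7 720.0
```

```bash
cat >> h.py <<'E'
def est(c, ins_box=(380,640,-150,150), verbose=True):
    W=world(c); z=W[...,2]; ok=c['z_map']>0
    x,y=W[...,0],W[...,1]; out={}
    # fence: top strip
    m=ok&(z>24)&(z<38)&(x>650)&(x<735)&(((y>-280)&(y<130)))
    A=np.c_[y[m],x[m]]; s,b=np.polyfit(A[:,0],A[:,1],1)
    for _ in range(6):
        r=A[:,1]-(s*A[:,0]+b); k=abs(r)<6; s,b=np.polyfit(A[k,0],A[k,1],1)
    out['fence']=(s,b,k.sum())
    # stop: top strip pts in fence frame
    th=-np.arctan(s); ex=np.array([np.cos(th),np.sin(th)]); ey=np.array([-np.sin(th),np.cos(th)])
    O=np.array([b,0.])-ex*2.5
    q=np.stack([x,y],-1)-O; fx=q@ex; fy=q@ey
    m=ok&(z>24)&(z<38)&(fx<-12)&(fx>-92)&(fy>120)&(fy<250)
    f=fy[m]; med=np.median(f); out['stop_mid']=(med,np.percentile(f,[3,97]),len(f))
    corner=O+ey*(med-11)
    m=(ok&(abs(z-50)<4.5)&(x>ins_box[0])&(x<ins_box[1])&(y>ins_box[2])&(y<ins_box[3])).astype(np.uint8)
    m=cv2.morphologyEx(m,cv2.MORPH_OPEN,np.ones((2,2),np.uint8))
    n,l,st,_=cv2.connectedComponentsWithStats(m); k=1+np.argmax(st[1:,4])
    P=W[l==k]; r=cv2.minAreaRect(P[:,:2].astype(np.float32)); out['ins']=(r,len(P),np.median(P[:,2]))
    bp=cv2.boxPoints(r); e=[bp[1]-bp[0],bp[2]-bp[1]]; L=max(e,key=np.linalg.norm)
    a=-np.arctan2(L[0],L[1]); a=(a+np.pi/2)%np.pi-np.pi/2   # angle of insert frame about z
    cen=np.array(r[0]); out.update(th=th,corner=corner,ex=ex,ey=ey,ang=a,cen=cen,rel=((cen-corner)@ex,(cen-corner)@ey),dang=a-th,box=bp)
    if verbose:
        for k in out: print(k,out[k])
    return out
E
python3 - <<'E'
from h import *
for n in ['top','scene']:
    print('==',n); c=dict(np.load(f'pics/{n}1.npz')); est(c)
E
```

```text
== top
fence (np.float64(0.09741940745402573), np.float64(701.2573999081762), np.int64(398))
stop_mid (np.float64(166.60729826296813), array([156.17335417, 177.69482773]), 255)
ins (((469.85296630859375, -8.311279296875), (172.35574340820312, 179.54949951171875), 71.2476577758789), 1384, np.float64(49.49708679403686))
th -0.09711296293978565
corner [713.85692374 155.11651515]
ex [ 0.99528824 -0.09696039]
ey [0.09696039 0.99528824]
ang 1.2435063
cen [469.85296631  -8.3112793 ]
rel (np.float64(-227.00824678526007), np.float64(-186.31648110215158))
dang 1.3406192753100858
box [[ 357.1394    -61.053947]
 [ 527.1579   -118.7752  ]
 [ 582.5665     44.43139 ]
 [ 412.54803   102.15264 ]]
== scene
fence (np.float64(0.09696929067231297), np.float64(703.0439038757743), np.int64(598))
stop_mid (np.float64(164.3741571869302), array([153.83182103, 174.85129722]), 283)
ins (((819.7686157226562, 29.56439208984375), (800.3505859375, 191.2216339111328), 8.523055076599121), 1172, np.float64(50.950328138556344))
th -0.09666705850920447
corner [715.35872418 152.89940253]
ex [ 0.99533138 -0.09651658]
ey [0.09651658 0.99533138]
ang -1.4220409
cen [819.76861572  29.56439209]
rel (np.float64(115.82631424044676), np.float64(-112.68192038363877))
dang -1.3253738808218503
box [[ 409.8425     64.810394]
 [ 438.18295  -124.29945 ]
 [1229.6947     -5.68161 ]
 [1201.3542    183.42824 ]]
```

```bash
sed -i "s/    m=cv2.morphologyEx(m,cv2.MORPH_OPEN,np.ones((2,2),np.uint8))\$/    m=m*cv2.morphologyEx(m,cv2.MORPH_OPEN,np.ones((3,3),np.uint8))/" h.py
python3 - <<'E'
from h import *
for n in ['top','scene']:
    print('==',n); c=dict(np.load(f'pics/{n}1.npz')); est(c)
    W=world(c); z=W[...,2]; ok=c['z_map']>0
    # tray/bystander extents
    for nm,lo,hi,b in [('tray',40,58,(440,590,-330,-180)),('tape',13,26,(390,470,-190,-90)),('sock',50,75,(420,490,120,190))]:
        m=ok&(z>lo)&(z<hi)&(W[...,0]>b[0])&(W[...,0]<b[1])&(W[...,1]>b[2])&(W[...,1]<b[3]); P=W[m]
        r=cv2.minAreaRect(P[:,:2].astype(np.float32)); print(nm,len(P),r,cv2.boxPoints(r).round().tolist())
E
```

```text
== top
fence (np.float64(0.09741940745402573), np.float64(701.2573999081762), np.int64(398))
stop_mid (np.float64(166.60729826296813), array([156.17335417, 177.69482773]), 255)
ins (((503.7401123046875, -17.807373046875), (169.76869201660156, 100.27250671386719), 71.37252807617188), 1239, np.float64(49.863572227217695))
th -0.09711296293978565
corner [713.85692374 155.11651515]
ex [ 0.99528824 -0.09696039]
ey [0.09696039 0.99528824]
ang -0.32511067
cen [503.7401123  -17.80737305]
rel (np.float64(-192.36002389492185), np.float64(-192.48212063190073))
dang -0.22799771096463328
box [[ 429.117     -82.23088 ]
 [ 524.1368   -114.25929 ]
 [ 578.3632     46.616135]
 [ 483.34344    78.64455 ]]
tray 417 ((506.6450500488281, -244.99127197265625), (100.36582946777344, 101.19927978515625), 3.0174434185028076) [[454.0, -197.0], [459.0, -298.0], [559.0, -293.0], [554.0, -192.0]]
tape 287 ((432.3492126464844, -141.08181762695312), (55.840049743652344, 58.42818832397461), 43.033912658691406) [[392.0, -139.0], [432.0, -181.0], [473.0, -143.0], [433.0, -101.0]]
sock 69 ((454.5127258300781, 161.0739135
[... 667 characters left out ...]
-193.57025645704374))
dang -0.22431003328004112
box [[ 427.20715   -86.607285]
 [ 525.29565  -119.21916 ]
 [ 579.74207    44.54219 ]
 [ 481.65356    77.15407 ]]
tray 520 ((507.14825439453125, -246.91293334960938), (104.5722427368164, 101.39514923095703), 2.5305073261260986) [[453.0, -199.0], [457.0, -300.0], [562.0, -295.0], [557.0, -194.0]]
tape 209 ((433.0722961425781, -143.87994384765625), (59.317237854003906, 58.7453498840332), 43.93600845336914) [[391.0, -143.0], [432.0, -186.0], [475.0, -144.0], [434.0, -102.0]]
sock 71 ((455.8182373046875, 158.28451538085938), (21.815324783325195, 20.595069885253906), 17.590044021606445) [[442.0, 165.0], [449.0, 145.0], [469.0, 152.0], [463.0, 171.0]]
```

Both cameras agree to about 2 mm. The insert is at (503.6, -19) with its angle at -0.323, and the fence angle is -0.097. I'll push its front long side with both fingers spread apart and the jaws parallel to it, turning it about +0.226 on the way. First I'll move to 40 mm short of that face, staying high.

```bash
python3 -m creep '[[[1.5,-5.3,0],0.02,8],[[1.5,-5.3,0],0.02,8],[[1.5,-5.3,0],0.02,8],[[1.5,-5.3,0],0.02,8],[[1.5,-5.3,0],0.02,8],[[1.5,-5.3,0],0.02,8],[[1.5,-5.3,0],0.02,8],[[1.5,-5.3,0],0,8],[[1.5,-5.3,0],0,8],[[0.7,-2.5,0],0,8]]'; cat >> h.py <<'E'
from scipy.spatial.transform import Rotation as Ro
def pose():
    s=read_state(); y=Ro.from_rotvec(s['orientation']).as_matrix()[:,1]
    print('t',round(s['time'],2),'p',s['ee_pos'].round(1),'yang',round(np.arctan2(y[1],y[0])%np.pi,4),'F',s['ft_force'].round(1),'op',round(s['opening'],2),'q',s['joint_pos'].round(2))
    return s
E
python3 -c "
from h import *
pose()"
```

```text
time: 1.35
ee_pos: [409.1, 18.6, 224.9]
orientation: [-0.492, -3.1, 0.011]
ft_force: [-0.2, 0.1, -0.1]
opening: 0.936
t 1.35 p [409.1  18.6 224.9] yang 1.2559 F [-0.2  0.1 -0.1] op 0.94 q [-0.07 -0.4   1.99 -0.01  1.56 -1.33]
```

```bash
python3 -m creep '[[[0.4,-0.5,-5],-0.008,8],[[0.4,-0.4,-5],0,8],[[0,0,-5],0,8],[[0,0,-4],0,8],[[0,0,-1.5],0,8],[[0,0,0],0,8]]'; python3 -c "
from h import *
pose()
c=shot('scene','s2.png');c=shot('top','t2.png')
a=cv2.imread('pics/s2.png')[100:260,120:380];cv2.imwrite('pics/s2c.png',cv2.resize(a,None,fx=3,fy=3))"
```

```text
time: 2.1
ee_pos: [415.2, 6.3, 13.5]
orientation: [-0.515, -3.097, 0.012]
ft_force: [0.4, 0.9, 0.1]
opening: 0.934
t 2.1 p [415.2   6.3  13.5] yang 1.2414 F [0.4 0.9 0.1] op 0.93 q [-0.1  -0.14  2.18 -0.01  1.1  -1.34]
```

View pics/s2c.png

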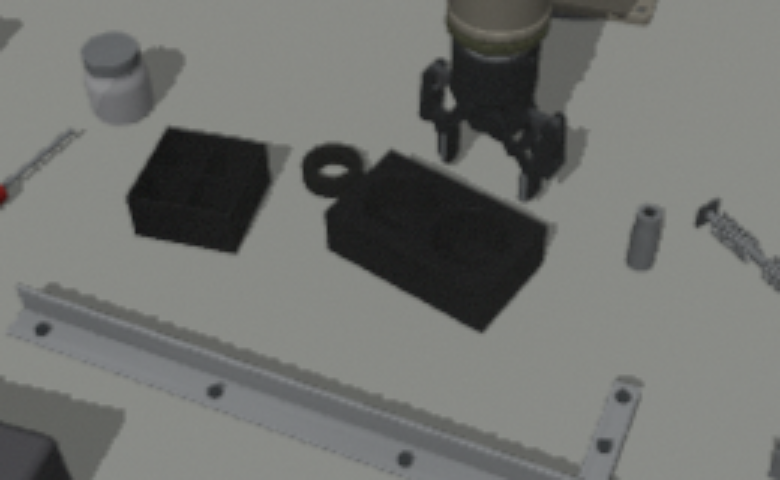

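```bash
python3 -m creep '[[[0.7,-0.07,0],0,8],[[0.7,-0.07,0],0,8],[[0.7,-0.07,0],0,8],[[0.7,-0.07,0],0,8],[[0.7,-0.07,0],0.02,8],[[0.7,-0.07,0],0.02,8],[[0.7,-0.07,0],0.02,8],[[0.7,-0.07,0],0.02,8],[[0.7,-0.07,0],0.02,8],[[0.7,-0.07,0],0.02,8]]'; python3 -c "
from h import *
pose()
c=shot('scene','s3.png')
est(c)
a=cv2.imread('pics/s3.png')[100:290,120:380];cv2.imwrite('pics/s3c.png',cv2.resize(a,None,fx=3,fy=3))"
```

```text
time: 3.45
ee_pos: [491.8, -1.7, 17.6]
orientation: [0.315, 3.125, -0.012]
ft_force: [-5.0, -0.5, 3.9]
opening: 0.932
t 3.45 p [491.8  -1.7  17.6] yang 1.3699 F [-5.  -0.5  3.9] op 0.93 q [-0.1   0.06  1.98 -0.01  1.1  -1.47]
fence (np.float64(0.09696200376713028), np.float64(703.0225129423402), np.int64(596))
stop_mid (np.float64(164.55135035480623), array([153.84577626, 174.81112813]), 283)
ins (((548.4681396484375, -18.73388671875), (172.0438995361328, 107.80142974853516), 78.68623352050781), 1253, np.float64(51.158604526421826))
th -0.09665983947976753
corner [715.35333027 153.07585747]
ex [ 0.99533207 -0.09650939]
ey [0.09650939 0.99533207]
ang -0.19746256
cen [548.46813965 -18.73388672]
rel (np.float64(-149.52492886797134), np.float64(-187.11373731625812))
dang -0.10080271926657036
box [[ 478.7389    -92.50989 ]
 [ 584.4455   -113.658554]
 [ 618.1974     55.042114]
 [ 512.4908     76.19078 ]]
```

View pics/s3c.png

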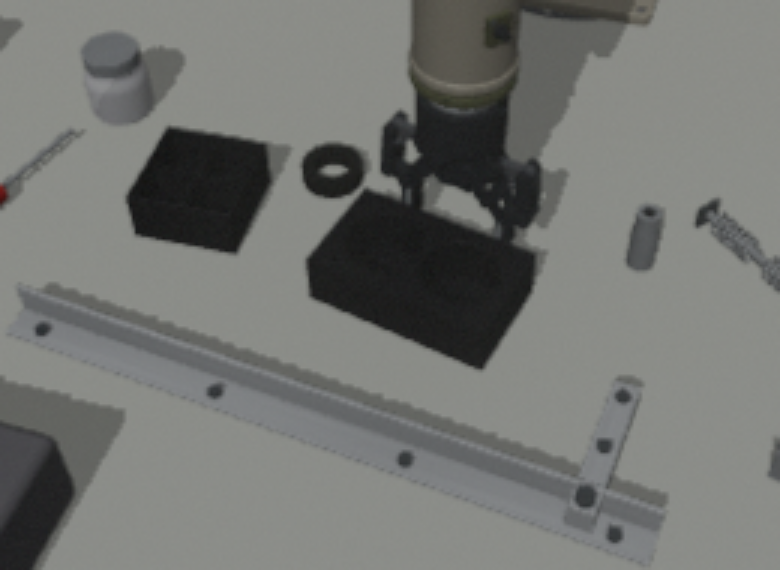

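```bash
python3 -m creep '[[[0.7,-0.07,-0.1],0.02,8],[[0.7,-0.07,-0.1],0.02,8],[[0.7,-0.07,-0.1],0.02,8],[[0.7,-0.07,-0.1],0.02,8],[[0.7,-0.07,-0.1],0.02,8],[[0.7,-0.07,0],0,8],[[0.7,-0.07,0],0,8],[[0.7,-0.07,0],0,8],[[0.7,-0.07,0],0,8],[[0.7,-0.07,0],0,8]]'; python3 -c "
from h import *
pose()
c=shot('scene','s4.png')
est(c,(480,680,-150,150))"
```

```text
time: 4.75
ee_pos: [562.5, -8.2, 11.6]
orientation: [-0.144, -3.133, 0.01]
ft_force: [-6.3, 1.2, 5.6]
opening: 0.936
t 4.75 p [562.5  -8.2  11.6] yang 1.4791 F [-6.3  1.2  5.6] op 0.94 q [-0.1   0.25  1.77 -0.01  1.12 -1.58]
fence (np.float64(0.0962224950516017), np.float64(702.9898422255578), np.int64(596))
stop_mid (np.float64(164.55267727710103), array([153.96730084, 174.87571043]), 281)
ins (((620.1845703125, -20.57323455810547), (171.9891815185547, 107.09126281738281), 84.87003326416016), 1430, np.float64(51.07548800759845))
th -0.09592716667951957
corner [715.20862883 153.08617166]
ex [ 0.99540252 -0.09578011]
ey [0.09578011 0.99540252]
ang -0.08953464
cen [620.18457031 -20.57323456]
rel (np.float64(-77.95406929465106), np.float64(-181.96242508854348))
dang 0.0063925263673247495
box [[ 559.1642  -101.43557]
 [ 665.82654 -111.01116]
 [ 681.20496   60.2891 ]
 [ 574.5426    69.86469]]
```

```bash
python3 -m creep '[[[0.6,-0.06,0],0,8],[[0.6,-0.06,0],0,8],[[0.6,-0.06,0],0,8],[[0.2,-0.02,0],0,8],[[0.2,-0.02,0],-0.003,8],[[0.2,-0.02,0],0,8]]'; python3 -c "
from h import *
pose()"
python3 -m creep '[[[0.2,-0.02,0],0,8],[[0.2,-0.02,0],0,8]]'
```

```text
time: 5.55
ee_pos: [586.9, -10.1, 11.2]
orientation: [-0.146, -3.13, 0.009]
ft_force: [-6.8, -0.3, 5.5]
opening: 0.939
t 5.55 p [586.9 -10.1  11.2] yang 1.4777 F [-6.8 -0.3  5.5] op 0.94 q [-0.1   0.31  1.7  -0.01  1.14 -1.58]
time: 5.8
ee_pos: [586.7, -10.1, 11.1]
orientation: [-0.145, -3.121, 0.009]
ft_force: [-18.6, 1.0, 16.2]
opening: 0.936
```

The fence reaction is 18.6 N and the tool has stalled, so the long side is against the fence. Now I'll back off, rise, turn -1.574 and go round to the right-hand end, staying clear of the tray.

```bash
python3 -m creep '[[[-1,0.1,0],0,8],[[-1.5,0.1,0],0,8],[[0,0,5],0,8],[[0,0,5],-0.1,8],[[0.7,-1.5,0],-0.175,5],[[1,-2.1,0],-0.175,5],[[1.1,-2.1,0],-0.175,5],[[1.1,-2.1,0],-0.175,5],[[1.1,-2.1,0],-0.175,5],[[1.1,-2.1,0],-0.175,5],[[1,-2,0],-0.175,5]]'; python3 -c "
from h import *
pose()
for n in ['scene','top']:
    c=shot(n,n+'5.png')
    est(c,(560,740,-150,150))
"
```

```text
time: 7.18
ee_pos: [637.1, -150.9, 114.9]
orientation: [-2.089, -2.345, -0.011]
ft_force: [-0.6, -0.4, 0.1]
opening: 0.586
t 7.17 p [ 637.1 -150.9  114.9] yang 0.1155 F [-0.6 -0.4  0.1] op 0.59 q [-0.31  0.35  1.45  0.01  1.34 -0.43]
fence (np.float64(0.09483263878060427), np.float64(702.2490472489305), np.int64(688))
stop_mid (np.float64(164.57757406527725), array([154.02446727, 174.93186171]), 281)
ins (((646.6331176757812, -22.564537048339844), (170.90005493164062, 104.1160659790039), 84.97010803222656), 1488, np.float64(51.03737713769721))
th -0.09454987908227301
corner [714.25932912 153.12764083]
ex [ 0.99553349 -0.09440907]
ey [0.09440907 0.99553349]
ang -0.08778834
cen [646.63311768 -22.56453705]
rel (np.float64(-50.73722351030182), np.float64(-181.2919744269225))
dang 0.0067615356527075815
box [[ 587.2837   -103.12129 ]
 [ 690.9988   -112.24971 ]
 [ 705.98254    57.992218]
 [ 602.26746    67.120636]]Traceback (most recent call last):
  File "<string>", line 6, in <module>
    est(c,(560,740,-150,150))
    ~~~^^^^^^^^^^^^^^^^^^^^^^
  File "h.py", line 18, in est
    r=A[:,1]-(s*A[:,0]+b); k=abs(r)<6; s,b=np.polyfit(A[k,0],A[k,1],1)
                                           ~~~~~~~~~~^^^^^^^^^^^^^^^^^
    raise TypeError("expected non-empty vector for x")
TypeError: expected non-empty vector for x
```

```bash
python3 -m creep '[[[0,0,0],-0.11,5],[[0,0,0],-0.1,5],[[-0.2,0,-3],0,5],[[0,0,-5],0,5],[[0,0,-2.3],0,5],[[0,0,0],0,5]]'; python3 -c "
from h import *
pose()
c=shot('scene','s6.png')
a=cv2.imread('pics/s6.png')[130:320,120:380];cv2.imwrite('pics/s6c.png',cv2.resize(a,None,fx=3,fy=3))"
```

```text
time: 8.02
ee_pos: [635.8, -149.1, 10.3]
orientation: [2.307, 2.126, 0.017]
ft_force: [-0.1, -0.5, -0.7]
opening: 0.586
t 8.03 p [ 635.8 -149.1   10.3] yang 3.0604 F [-0.1 -0.5 -0.7] op 0.59 q [-0.31  0.46  1.52  0.01  1.16 -0.24]
```

View pics/s6c.png

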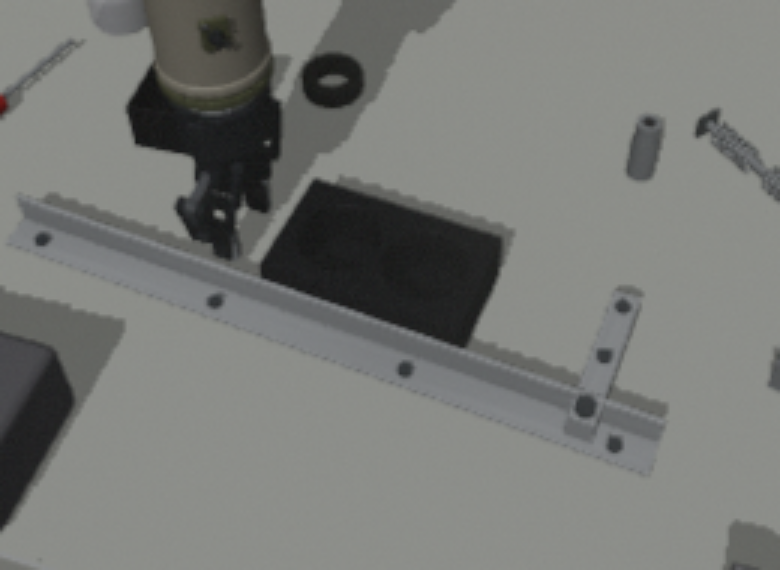

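```bash
python3 -m creep '[[[0.07,0.7,0],-0.015,5],[[0.07,0.7,0],0,5],[[0.07,0.7,0],0,5],[[0.07,0.7,0],0,5],[[0.07,0.7,0],0,5],[[0.07,0.7,0],0,5],[[0.07,0.7,0],0,5],[[0.07,0.7,0],0,5],[[0.07,0.7,0],0,5],[[0.07,0.7,0],0,5],[[0.07,0.7,0],0,5],[[0.07,0.7,0],0,5]]'; python3 -c "
from h import *
pose()
c=shot('scene','s7.png')
est(c,(560,740,-150,150))"
```

```text
time: 9.57
ee_pos: [648.7, -61.7, 17.2]
orientation: [2.315, 2.103, 0.023]
ft_force: [-0.5, -2.8, 0.5]
opening: 0.583
t 9.57 p [648.7 -61.7  17.2] yang 3.0457 F [-0.5 -2.8  0.5] op 0.58 q [-0.18  0.44  1.53  0.    1.15 -0.08]
fence (np.float64(0.09274048182782846), np.float64(702.267570179485), np.int64(697))
stop_mid (np.float64(164.8073587463684), array([154.12292314, 175.19915345]), 285)
ins (((652.4645385742188, 31.55270004272461), (172.06124877929688, 103.8819351196289), 84.61917877197266), 1559, np.float64(50.894845715900324))
th -0.09247596484105264
corner [713.98147214 153.38102264]
ex [ 0.99572714 -0.09234422]
ey [0.09234422 0.99572714]
ang -0.09391272
cen [652.46453857  31.55270004]
rel (np.float64(-50.00393975946044), np.float64(-126.9885007021441))
dang -0.0014367558391841784
box [[592.68494  -49.228058]
 [696.10913  -58.969597]
 [712.24414  112.33346 ]
 [608.81995  122.075   ]]
```

```bash
python3 -m creep '[[[0.07,0.7,-0.1],0,5],[[0.07,0.7,-0.1],0,5],[[0.07,0.7,-0.1],0,5],[[0.07,0.7,-0.1],0,5],[[0.05,0.5,0],0,5],[[0.03,0.3,0],0,5],[[0.02,0.2,0],0,5],[[0.02,0.2,0],0,5]]';python3 -m creep '[[[0.02,0.2,0],0,5],[[0.02,0.2,0],0,5],[[0.02,0.2,0],0,5]]'
```

```text
time: 10.62
ee_pos: [652.7, -26.4, 16.8]
orientation: [2.311, 2.098, 0.012]
ft_force: [-1.4, -3.9, 1.7]
opening: 0.587
time: 11.0
ee_pos: [653.2, -20.9, 16.8]
orientation: [2.311, 2.097, 0.01]
ft_force: [-1.8, -12.2, 2.3]
opening: 0.584
```

```bash
python3 -m creep '[[[0.02,0.2,0],0,5],[[0.02,0.2,0],0,5]]'; python3 -c "
from h import *
pose()
c=shot('scene','s8.png')
est(c,(560,740,-150,160))"
```

```text
time: 11.25
ee_pos: [653.1, -21.1, 16.8]
orientation: [2.309, 2.094, 0.002]
ft_force: [-2.1, -13.3, 0.8]
opening: 0.585
t 11.25 p [653.1 -21.1  16.8] yang 3.044 F [ -2.1 -13.3   0.8] op 0.58 q [-0.1   0.44  1.52 -0.02  1.16  0.  ]
fence (np.float64(0.09242901333980781), np.float64(702.2299391382996), np.int64(689))
stop_mid (np.float64(163.34338465252202), array([126.63150359, 175.10607814]), 311)
ins (((655.5390014648438, 72.06927490234375), (172.30714416503906, 105.6932144165039), 84.62345123291016), 1597, np.float64(50.838437566201335))
th -0.09216714355161326
corner [713.76173386 151.9268724 ]
ex [ 0.99575561 -0.09203671]
ey [0.09203671 0.99575561]
ang -0.093838215
cen [655.53900146  72.0692749 ]
rel (np.float64(-50.625782225327235), np.float64(-84.87727976478419))
dang -0.0016710713226543161
box [[594.8523    -8.753487]
 [700.08044  -18.65702 ]
 [716.2257   152.89203 ]
 [610.99756  162.79556 ]]
```

```bash
python3 -m creep '[[[-0.1,-1,0],0,5],[[-0.2,-2,0],0,5],[[0,-1,3],0,5],[[0,0,6],0,5],[[0,0,6],0,5],[[-5,-2,2],0,5],[[-6,-2,0],0,5],[[-6,-2,0],0,5],[[-6,-2,0],0,5],[[0,0,0],0,5]]'; python3 -c "
from h import *
pose()
for n in ['scene','top']:
    c=shot(n,n+'9.png'); im=cv2.imread('pics/'+n+'9.png'); cv2.imwrite('pics/'+n+'9b.png',cv2.resize(im,(800,600),interpolation=cv2.INTER_CUBIC))
    try:
        o=est(c,(560,740,-150,160),False); print(n,o['fence'],o['stop_mid'],o['ins'],o['rel'],o['dang'],o['corner'],o['box'])
    except Exception as e: print(n,e)
"
```

```text
time: 12.55
ee_pos: [414.5, -146.6, 190.3]
orientation: [2.31, 2.093, 0.009]
ft_force: [0.8, 0.8, 0.2]
opening: 0.586
t 12.55 p [ 414.5 -146.6  190.3] yang 3.0435 F [0.8 0.8 0.2] op 0.59 q [-0.45 -0.32  1.99 -0.    1.45 -0.36]
scene (np.float64(0.0925133735953134), np.float64(702.2096428142376), np.int64(679)) (np.float64(163.71281609205164), array([127.94158383, 175.05870498]), 310) (((655.8901977539062, 73.07647705078125), (170.037109375, 103.67849731445312), 84.51224517822266), 1595, np.float64(50.853703977731506)) (np.float64(-50.35429570915652), np.float64(-84.21401381099389)) -0.003528272752327394 [713.78817745 152.29376788] [[596.158     -6.594864]
 [699.36127  -16.509949]
 [715.6224   152.74782 ]
 [612.4191   162.6629  ]]
top (np.float64(0.046856809329172924), np.float64(691.2469961638177), np.int64(209)) (np.float64(170.90872768646636), array([136.91214037, 181.63082094]), 204) (((624.1131591796875, 51.795555114746094), (115.03790283203125, 40.64731979370117), 84.48336029052734), 412, np.float64(49.79952691684955)) (np.float64(-66.98457446070066), np.float64(-111.3121690647717)) -0.04946146975617529 [696.23433692 159.85048521] [[598.354      -3.5031738]
 [638.8131     -7.410797 ]
 [649.8723    107.094284 ]
 [609.4132    111.00191  ]]
```

View pics/scene9b.png

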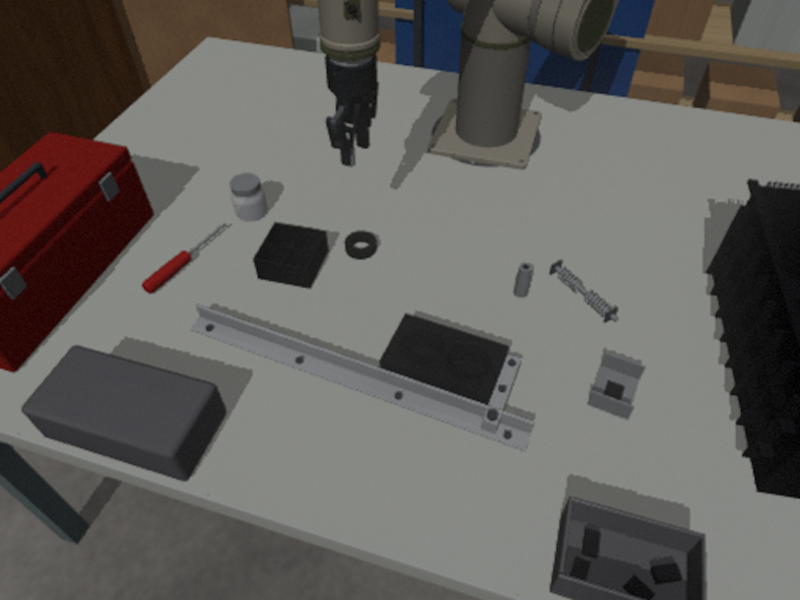

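View pics/top9b.png

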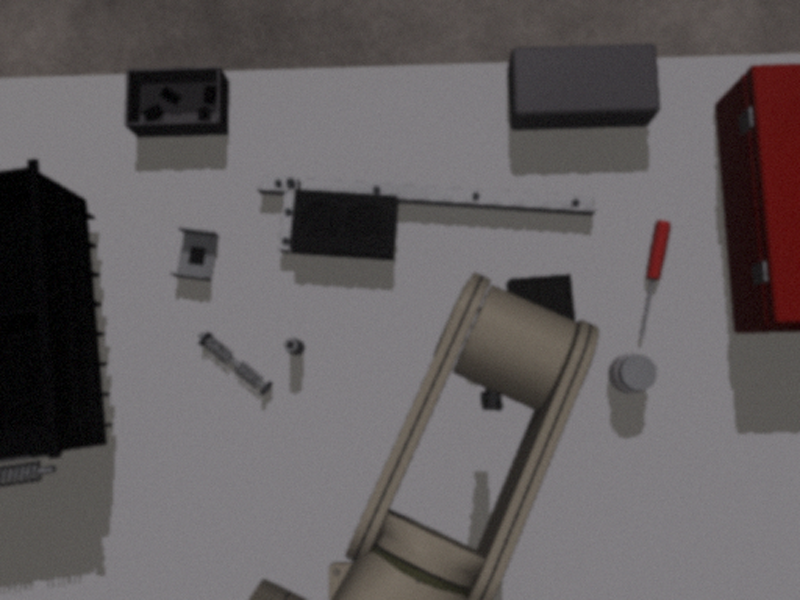

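The insert sits in the corner in both views. The top-view fit was spoilt, so I'll redo it using the fence and corner from the first picture, and check the bystanders too.

```bash
python3 - <<'E'
from h import *
for n in ['top','scene']:
    o=est(dict(np.load(f'pics/{n}1.npz')),verbose=False)
    c=dict(np.load(f'pics/{n}9.npz')); W=world(c); q=W[...,:2]-o['corner']; fx=q@o['ex']; fy=q@o['ey']; z=W[...,2]
    m=(c['z_map']>0)&(z>43)&(z<58)&(fx>-140)&(fx<20)&(fy>-220)&(fy<20)
    m=(m*cv2.morphologyEx(m.astype(np.uint8),cv2.MORPH_OPEN,np.ones((3,3),np.uint8)))>0
    r=cv2.minAreaRect(np.c_[fx[m],fy[m]].astype(np.float32)); print(n,m.sum(),r)
    zr=(fx>-95)&(fx<-5)&(fy>-160)&(fy<-10); print('z pct',np.percentile(z[zr],[1,10,50,90,99]).round(1),(c['z_map'][zr]==0).mean())
    a=dict(np.load(f'pics/{n}1.npz'))['pixels'].astype(int); d=abs(a-c['pixels'].astype(int)).sum(-1)
    mm=cv2.morphologyEx((d>60).astype(np.uint8),cv2.MORPH_OPEN,np.ones((3,3)))
    k,l,st,ce=cv2.connectedComponentsWithStats(mm); print([(s[:5].tolist()) for s in st[1:] if s[4]>8])
E
```

```text
top 1487 ((-49.265010833740234, -84.37432861328125), (101.935302734375, 170.69329833984375), 0.20919257402420044)
z pct [ 0.6  4.  40.1 51.9 55. ] 0.0
[[185, 120, 110, 125, 7666], [213, 175, 170, 209, 11294], [302, 228, 9, 6, 48], [303, 235, 8, 3, 24], [0, 313, 13, 21, 219], [0, 360, 14, 24, 252], [160, 370, 35, 14, 288], [237, 376, 35, 8, 212]]
scene 1687 ((-51.48672103881836, -85.12552642822266), (103.67851257324219, 170.1659698486328), 0.05084408074617386)
z pct [ 4.7  6.8 46.3 52.1 53.7] 0.0
[[220, 0, 22, 11, 175], [334, 0, 45, 38, 953], [392, 0, 4, 3, 11], [306, 10, 15, 16, 136], [204, 14, 39, 93, 2306], [323, 14, 13, 10, 75], [390, 23, 10, 6, 51], [250, 45, 44, 76, 1243], [496, 46, 16, 44, 340], [344, 55, 35, 16, 365], [454, 72, 47, 45, 1121], [228, 150, 100, 108, 5787]]
```

```bash
python3 -c "
from plant import job
print(job.hand_in())"
```

```text
the job is handed in; nothing more can be done
None
```

The insert is in the corner, flush along the fence and home against the end stop, and I have handed the job in. The arm was done by about 12.6 s of the 48 s allowed, and `hand_in()` gave no verdict.

I pushed its long side with both fingers spread, turning it about 0.23 rad on the way, until it pressed on the fence and stopped moving at 18.6 N. Then I pushed its right-hand end along the fence until it stopped against the end stop at about 13 N. I retreated sideways and up, so the gripper was well clear at the end.

**Final position** (measured in the fence and corner frame from the first pictures; the target is -50 / -85 mm):

| Camera | From fence face (mm) | From end stop (mm) | Out of line |
|---|---|---|---|
| top | -49.3 | -84.4 | 0.2° |
| scene | -51.5 | -85.1 | 0.05° |

- **Agreement:** the two cameras differ by about 2 mm, which is the calibration error. Both are within the limits, and the two contact stops back them up.
- **Bad fit:** my first automatic fit of the final top view failed, because it gave a wrong fence line and an insert that was too small. I redid it using the fence and corner from the first top picture.
- **Bystanders:** comparing the first and last pictures, the changes I found were at the insert and where the arm and its shadow had moved. In the last top view the arm hides the tape roll and part of the tray, so those two are confirmed only by the scene view.

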